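Set the shop-light dial and snap its tamper cover on

ROBOT

A 7-joint arm with a two-finger parallel gripper is mounted at the origin on the work surface. World frame = base frame: x ahead of the robot, y to its left, z up, the work surface at z = 0. Lengths are in m, angles in rad, forces in N, time in s.
With the tool pointing down it reaches from about 0.4 to 0.85 m from the base axis. Payload 10.4 kg.
Tool frame: the origin (TCP) lies midway between the tips of the shut fingers; the grasp point (between the pads) lies 19 mm behind it; z points along the fingers, y is the direction in which the jaws open and shut (so a half turn about z gives the same grasp; the last joint's range is limited). The gripper opens to 85 mm and grips with 20 to 120 N. Pads are 22 mm wide; open, the fingers measure 114 mm over their backs; the gripper's body (76 mm by 85 mm) begins 54 mm behind the grasp point. The pads swing forward as they close: fully open they stand 13 mm farther back than shut.
Start: joints at [1.26, 0.332, -0.065, 1.46, 0.022, 1.35, -0.088], TCP at [0.177, -0.599, 0.231] pointing down, gripper open.
Joint ranges: [-2.6, 2.6], [-0.5, 2.12], [-1.47, 1.34], [0.16, 2.42], [-1.27, 4.41], [0.06, 2.06], [-2.6, 2.6]. Speed limits (rad/s): [2.22, 2.22, 2.79, 2.79, 3.14, 3.14, 3.14].

INTERFACE

Orientations are given as a rotation vector (axis times angle).
In Python, from rig import ctrl, optics, finish_job, regions_of gives the robot as it stands.
- The arm moves only by the tool drive_tool, never from a script. Its argument "steps" is a list of rows, each a list of 2 entries, a list of its own where there are three numbers: the shift along the tool's x, y, z in mm, then the turn about the tool's z in degrees. In form: [[[dx, dy, dz], twist], ...]. A call has 1 to 5 rows; each row is the pose to reach, as a shift and turn from the pose commanded when the call began, along the tool's axes at that moment; what a row does not reach only later rows make up. A row lasts 1/10 s, in which the tool goes at most 50 mm and 8.59 degrees, less where a joint would pass 70% of its speed; a pose out of reach is approached as far as the arm can. A call with a gripper value outside its range is refused whole. "claw" is the closure, from -1 (fully open) to 1 (shut), so that 0 is half open, set as the call begins (left out, the last holds). The fingers move at their own pace and stop on an object; "grip_force" is the grip in N (left out, the last holds). Time passes only in rows, so rows that repeat a pose let the fingers close. It gives the time, the measured TCP pose, the force and the opening at its end, in the units of the state.
- ctrl.read_state(): the state, without advancing time (a new reading comes with each control period).
- optics.capture(name): name is "scene" or "top" or "wrist"; returns a dict with "pixels" (400x640x3 uint8, red, green, blue), "range_z" (400x640 float32, m along the optical axis (not along the pixel's ray), 0 where there is no reading), "intrinsics" (3x3 intrinsics, pixels), "world_to_cam" (4x4, takes a point from world to camera coordinates). Camera axes: x right, y down, z forward; pixel columns grow to the right and rows downward; lengths in m; the calibration is good to about 2 mm. The wrist camera is an equidistant fisheye: a pixel r from the principal point sees the ray r / f radians off the axis. A picture is of the moment at which its call begins.
- finish_job(): hands the job in, once; it reports no verdict.
Trained networks look in a picture, given as the dict that the camera call returned (one of the last four; its "shot" number tells which), for a name from the list of things; names that differ only in an ending like _2 or _b are one class to them, and where a whole thing is asked for, a point or a joint stands for the part that bears it (a point fixed in the world has none). Each returns a list of dicts, best first, with "score" (0 to 1); they miss things now and then, are a little off and sometimes report something else, mostly with a low value. They report only what shows in the picture. A call takes as long as a camera call. They do not tell look-alikes from the thing itself.
- regions_of(label, picture): "pixels" (400x640 bool, what is visible of it) and "pixel" ([row, column] in pixels, amid what is visible of it).
The state is a dict: "time": time; "qpos": joint angles; "qd": joint speeds; "joint_efforts": joint torques, N m; "ee_pos": TCP position; "eef_rot": TCP orientation; "contact_force": force on the tool from outside, world axes, zero at the start; "wrist_torque": the same for the moment, N m; "gripper_width": finger opening in m.
Only numpy, scipy, OpenCV 4.12 (cv2) and the standard library are available. Lean on these libraries where they do the work, as an engineer would, in place of code of your own. Each camera call takes 0.05 s, during which the arm holds its last target. There are 200 camera calls.

TASK

On the white lighting control box at the checkout, turn the black dial clockwise until its white pointer line is at the red mark. Then take the clear tamper cover with the orange top, fit it over the dial and press it straight down until it snaps in under both latches and is fully home. Finish still holding and pressing it down firmly (about 10 newtons): do not let go or ease off at the end. Leave the crockery and the other goods on the counter where they are.

Things in the scene. Friction and masses are not known exactly. Their poses are not given: they have to be found in the camera images.
- dimmer: white lighting control box, fixed to the counter, 150 (x) by 200 (y) by 45 high; origin at the centre of its underside, z up; the dial stands on its top. Placed and turned differently each time.
- seat: black pad, 70 (x) by 56 (y), on top of the box, on which the cover's rim stands when home. Origin: centre of its upper face, on the dial's axis, 48 above the counter; axes parallel to the box's. A grey collar on it, 57 (x) by 43 (y), 14 high, top edges rounded by 3, goes inside the cover with 1.5 to spare on each side. Two blue spring latches stand at its +x and -x ends.
- dial (a joint): angle of the black dial, rad: grows clockwise seen from above, limits 0 and 2.4. At 0 its pointer points along the seat's +y, at 1.571 along the seat's +x, where the red mark is (the setting wanted; within 0.14 will do). Starts between 0.2 and 1.0, stays where it is left; 0.03 N m turns it.
- dial_grip (a point): point on the dial's axis at the height to grip it, 41 above the pad; the dial is an upright bar 32 long (along its pointer line), 11 thick and 32 high, from 18 to 50 above the pad.
- dial_pointer (a point): the tip of the white pointer line, at one end of the bar's top, 16 from the axis and 50 above the pad.
- index_mark (a point): the red mark on the collar's top, 22.5 from the dial's axis towards the seat's +x.
- latch_far (a joint): travel (m) outwards of the spring latch at the seat's +x end: 0 at rest, about 0.003 while the cover's bead passes, back to 0 when snapped in. 3200 N/m. Its round steel nose is 10.5 above the pad, its top 14 above the pad, its back 46 from the dial's axis.
- latch_near (a joint): the same for the latch at the seat's -x end.
- cover: loose tamper cover, about 90 g: clear box, open below, orange top; 68 (x) by 54 (y) by 58 high, walls 4 thick. Origin: centre of its lower rim, z up. Stands rim down on the counter, in one of three places shared with bowl and saucers. Beads low on its +x and -x (narrow) sides snap under the latches, so its x must lie along the seat's x, either way round. Home: its origin at the seat's origin.
- cover_grip (a point): point in the cover's orange rib, 78 above the cover's origin. The rib stands on the top's middle: 44 long (x), 12 thick (y), from 58 to 88 above the origin. Going down, the beads meet the latches about 12 before home; the push rises to some 8 to 13 N about 8 before home, drops suddenly (the latches then pull the cover down), and rises again as the rim lands on the pad.
- small_bowl: bystander, to be left alone: ochre stoneware bowl, 84 across, 40 high; origin at the centre of its underside.
- saucers: bystander, to be left alone: small stack of cream saucers, 84 across, 27 high; origin at the centre of its underside.
- mug: bystander, to be left alone: ochre mug with a handle, 76 across, 85 high; origin at the centre of its underside.
- tall_cup: bystander, to be left alone: olive cup, 72 across, 80 high; origin at the centre of its underside.
- jar: bystander, to be left alone: white jar with a wooden lid, 68 across, 100 high; origin at the centre of its underside.
- candlestick: bystander, to be left alone: brass candlestick, foot 68 across, 100 high; origin at the centre of its underside.
Not all that is in view belongs to the job. Leave any purple or turquoise look-alike of the cover alone.

How it is judged:
On the way, in this order (a step that is already met when the one before it is completed fails the run):
1. the dial is turned to the red mark while the cover still stands on the counter (value of joint dial between 1.431 and 1.711 rad and height (world z) of cover below 0.02 m), for 0.3 s.
2. the cover is lifted clear of the counter, the dial still at the mark (value of joint dial between 1.431 and 1.711 rad and height (world z) of cover above 0.06 m), for 0.1 s.
3. the cover is snapped home under both latches (value of joint dial between 1.431 and 1.711 rad and z of cover in the frame of seat below 0.002 m and horizontal distance between cover and seat below 0.004 m and angle between the x axis of cover and the x axis of dimmer, either way round below 0.1 rad and angle between cover's own z axis and vertical below 0.05 rad and value of joint each of latch_far, latch_near below 0.001 m), for 0.2 s.
At the end, for the whole second after the job is handed in: Dial within 0.14 rad of the mark (1.571); cover home (rim under 2 mm above the pad, centred to 4 mm, aligned to 0.1 rad, upright to 0.05 rad), both latches within 1 mm of rest, and the fingers still pressing it onto the pad with over 4 N (all of step 3 and contact force between cover and seat above 4 N and contact force between the fingers and cover above 2 N); the arm keeps its last pose, push and grip.
It fails at once if a bowl, saucers, mug, cup, jar or candlestick is moved more than 30 mm (distance of any of small_bowl, saucers, mug, tall_cup, jar, candlestick from where it was at the start of the episode above 0.03 m).
It also fails if it takes over 67 s, if anything falls off the work surface, if the arm or the gripper's body presses on something with over 40 N, if the wrist force passes 120 N, or if a joint passes its speed limit or range.

## Working session

There is one attempt and no reset: what is moved stays moved. The work goes in short steps, Python scripts to look and compute and a tool call to move; the robot and the scene stay as the last step left them, time stands still between calls to the robot, and variables do not carry over. Pictures are saved under pics/ and viewed, about 8 in all and at most 12, crops included, and the job is handed in when it is done.

Besides the shell and the picture viewer there is one more tool, called after "Emit:" by a JSON object that holds its "op" and its "data", one argument or row to a line. drive_tool: Moves the arm, as the interface text tells. Its arguments: {"type":"object","properties":{"steps":{"type":"array","items":{"type":"array"}},"claw":{"type":"number"},"grip_force":{"type":"number"}},"required":["steps"]}

```bash
ls; mkdir -p pics; cat > h.py <<'E'
import numpy as np, cv2
from rig import ctrl, optics, finish_job, regions_of
from scipy.spatial.transform import Rotation as R
def save(p,name,crop=None,scale=1):
    im=cv2.cvtColor(p["pixels"],cv2.COLOR_RGB2BGR)
    if crop: r0,r1,c0,c1=crop; im=im[r0:r1,c0:c1]
    cv2.imwrite("pics/"+name,cv2.resize(im,None,fx=scale,fy=scale,interpolation=cv2.INTER_CUBIC))
def cloud(p):
    "world points per pixel (pinhole cams)"
    z=p["range_z"]; K=p["intrinsics"]; v,u=np.mgrid[:z.shape[0],:z.shape[1]]
    c=np.stack([(u-K[0,2])/K[0,0]*z,(v-K[1,2])/K[1,1]*z,z],-1)
    T=np.linalg.inv(p["world_to_cam"]); w=c@T[:3,:3].T+T[:3,3]; w[z==0]=np.nan
    return w
def ray_at(p,row,col,h):
    "world point of pixel at height h (pinhole)"
    K=p["intrinsics"];T=np.linalg.inv(p["world_to_cam"])
    d=T[:3,:3]@[(col-K[0,2])/K[0,0],(row-K[1,2])/K[1,1],1]; o=T[:3,3]
    return o+d*(h-o[2])/d[2]
E
cat > a.py <<'E'
from h import *
s=ctrl.read_state(); print({k:np.round(v,3) for k,v in s.items()}); print(R.from_rotvec(s["eef_rot"]).as_matrix().round(3))
ims=[]
for n in ["top","scene"]:
    p=optics.capture(n); save(p,n+"0.png"); w=cloud(p); ims.append(p)
    print(n,p["intrinsics"][0],np.linalg.inv(p["world_to_cam"])[:3,3].round(3))
    for l in ["dimmer","seat","dial","dial_pointer","index_mark","cover","cover_grip","latch_far","latch_near","small_bowl","saucers","mug","tall_cup","jar","candlestick"]:
        for r in regions_of(l,p)[:3]:
            m=r["pixels"]; q=w[m]; q=q[~np.isnan(q[:,0])]
            print(l,round(r["score"],2),np.round(r["pixel"]),m.sum(),np.median(q,0).round(3) if len(q) else None, q.max(0).round(3) if len(q) else None,q.min(0).round(3) if len(q) else None)
E
python3 a.py
```

```text
pics
{'time': np.float64(0.0), 'qpos': array([ 1.26 ,  0.333, -0.065,  1.461,  0.022,  1.35 , -0.088]), 'qd': array([ 0.001, -0.   ,  0.002, -0.   ,  0.001,  0.001,  0.   ]), 'joint_efforts': array([-0.0000e+00, -6.2544e+01,  4.9000e-02, -3.9159e+01,  1.6000e-02,
        1.0000e-02,  0.0000e+00]), 'ee_pos': array([ 0.177, -0.599,  0.231]), 'eef_rot': array([-3.108, -0.45 ,  0.   ]), 'contact_force': array([ 0.808, -0.795, -0.372]), 'wrist_torque': array([ 0.045,  0.007, -0.013]), 'gripper_width': np.float64(0.085)}
[[ 0.959  0.284 -0.   ]
 [ 0.284 -0.959  0.001]
 [-0.    -0.001 -1.   ]]
top [495.84283414   0.         317.77200754] [0.447 0.055 1.236]
dimmer 0.87 [208. 270.] 5174 [0.53  0.157 0.046] [0.633 0.271 0.103] [ 0.445  0.05  -0.003]
seat 0.62 [205. 283.] 1215 [0.525 0.135 0.051] [0.583 0.176 0.103] [0.473 0.098 0.039]
dial 0.46 [210. 279.] 126 [0.527 0.136 0.093] [0.541 0.152 0.103] [0.515 0.121 0.06 ]
dial 0.24 [223. 176.] 1216 [0.491 0.395 0.03 ] [0.538 0.447 0.093] [ 0.441  0.344 -0.004]
dial_pointer 0.49 [149. 162.] 847 [0.673 0.429 0.043] [0.703 0.453 0.086] [ 0.633  0.3
[... 3400 characters left out ...]
0.028] [ 0.564 -0.284  0.045] [ 0.473 -0.404 -0.002]
saucers 0.76 [174. 253.] 711 [ 0.589 -0.167  0.026] [ 0.63  -0.127  0.032] [ 0.546 -0.214  0.015]
mug 0.93 [301. 448.] 2213 [0.481 0.387 0.051] [0.53  0.435 0.089] [ 0.396  0.32  -0.   ]
tall_cup 0.79 [372. 394.] 1831 [0.658 0.415 0.048] [0.703 0.454 0.085] [0.632 0.384 0.001]
jar 0.74 [339. 295.] 1758 [0.769 0.272 0.094] [0.795 0.291 0.105] [ 0.702  0.179 -0.001]
jar 0.67 [225. 351.] 189 [0.531 0.141 0.083] [0.54  0.153 0.102] [0.513 0.12  0.061]
jar 0.53 [155. 295.] 967 [ 0.469 -0.141  0.05 ] [ 0.499 -0.115  0.094] [ 0.376 -0.24  -0.002]
candlestick 0.86 [213. 190.] 772 [ 0.772 -0.138  0.016] [ 0.802 -0.111  0.105] [ 0.728 -0.265 -0.001]
```

View both.

View pics/top0.png

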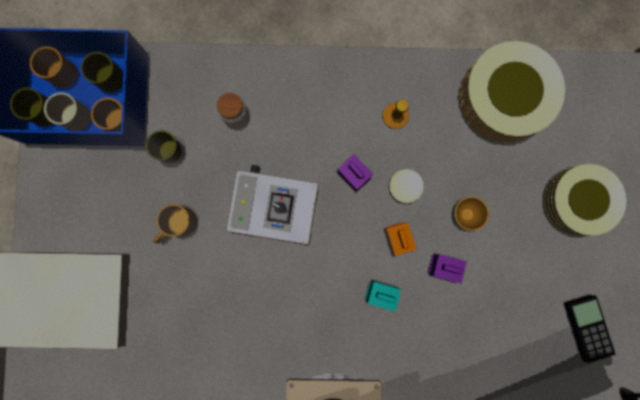

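View pics/scene0.png

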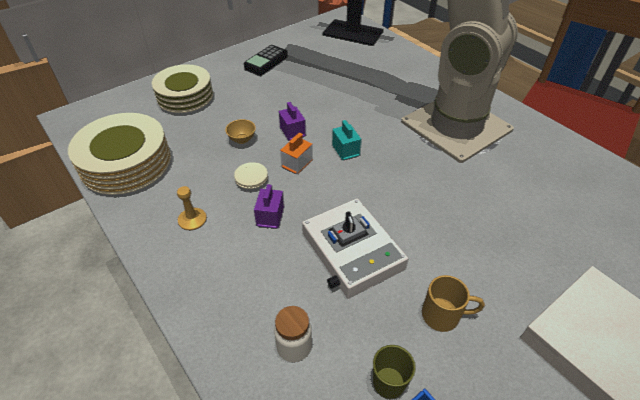

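```bash
cat > b.py <<'E'
from h import *
for n,(r0,r1,c0,c1) in {"top":(165,250,225,325),"scene":(195,295,295,410)}.items():
    p=optics.capture(n); w=cloud(p)
    im=p["pixels"][r0:r1,c0:c1]; save(p,n+"_c.png",(r0,r1,c0,c1),5)
    hsv=cv2.cvtColor(im,cv2.COLOR_RGB2HSV); q=w[r0:r1,c0:c1]
    H,S,V=[hsv[...,i].astype(int) for i in range(3)]
    blue=(H>100)&(H<130)&(S>110)&(V>50); red=((H<8)|(H>172))&(S>130)&(V>60)
    for nm,m in [("blue",blue),("red",red)]:
        k,lab,st,ce=cv2.connectedComponentsWithStats(m.astype(np.uint8))
        for i in range(1,k):
            if st[i,4]>=3:
                a=ce[i]; print(n,nm,st[i,4],(a+[c0,r0]).round(1),np.nanmedian(q[lab==i],0).round(4), ray_at(p,a[1]+r0,a[0]+c0,.062).round(4))
    # box top outline by depth
    top=(w[...,2]>.040)&(w[...,2]<.0475)&(np.hypot(w[...,0]-.53,w[...,1]-.15)<.15)
    rec=cv2.minAreaRect(w[top][:,:2].astype(np.float32)*1000); print(n,"box",rec)
E
python3 b.py; cd pics; python3 -c "
import cv2,numpy as np
a=cv2.imread('top_c.png');b=cv2.imread('scene_c.png');a=a[:500,:500];b=b[:500,:575];b=cv2.resize(b,(300,260));h=np.zeros((700,500,3),np.uint8);h[:a.shape[0],:a.shape[1]]=a;h[430:690,:300]=b;cv2.imwrite('c0.png',h[:600])"
```

```text
top blue 17 [282.8 189.7] [0.5701 0.1289 0.0632] [0.5707 0.1294 0.062 ]
top blue 14 [276.9 225.4] [0.4863 0.1412 0.0611] [0.4857 0.1414 0.062 ]
top red 6 [281.3 197.2] [0.5532 0.133  0.0623] [0.5528 0.1325 0.062 ]
top box ((530.7725219726562, 156.17657470703125), (199.882568359375, 149.84359741210938), 81.83059692382812)
scene blue 24 [365.7 221.6] [0.4853 0.1463 0.0625] [0.4854 0.1459 0.062 ]
scene blue 51 [331.6 236.7] [0.5704 0.1317 0.0614] [0.5707 0.1327 0.062 ]
scene red 10 [339.5 231. ] [0.5479 0.1319 0.0634] [0.5475 0.131  0.062 ]
scene box ((529.6488037109375, 156.87356567382812), (201.8123779296875, 151.08848571777344), 81.8886489868164)
```

View pics/top_c.png

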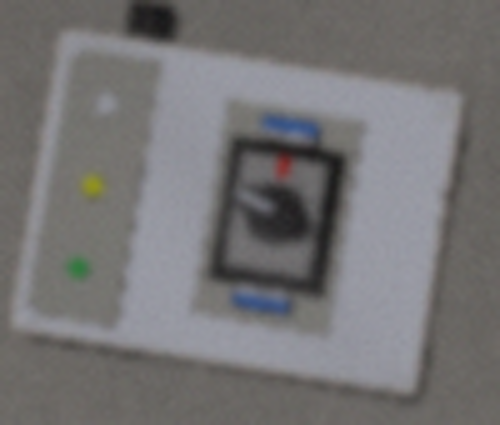

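Emit:
{"op": "drive_tool", "data": {
  "steps": [
    [[30,-33,0],0],
    [[61,-67,0],-4],
    [[91,-101,0],-8],
    [[122,-134,0],-12],
    [[152,-168,0],-15]
  ]
}}

```text
time: 2.2
ee_pos: [0.2761, -0.3934, 0.2315]
eef_rot: [3.022, 0.857, 0.0]
contact_force: [0.4, -0.8, 0.1]
gripper_width: 0.0855
```

```bash
cat >> h.py <<'E'
def to(goal,jaw=None):
    "shift (mm, tool axes) and twist (deg) to a world TCP goal; jaw = wanted world angle (deg, mod 180) of tool y"
    s=ctrl.read_state(); M=R.from_rotvec(s["eef_rot"]).as_matrix()
    d=M.T@(np.array(goal)-s["ee_pos"])*1000
    a=np.degrees(np.arctan2(M[1,1],M[0,1])); t=None if jaw is None else (a-jaw+90)%180-90
    print("t",round(float(s["time"]),2),"ee",s["ee_pos"].round(4),"jaw",a.round(1),"q",s["qpos"].round(2),"F",s["contact_force"].round(1),"w",round(float(s["gripper_width"]),4)); print("shift",d.round(1),"twist",t)
E
python3 -c "
from h import *
to([.528,.136,.23],-23)"
```

```text
t 2.2 ee [ 0.2761 -0.3934  0.2315] jaw -58.3 q [ 1.09  0.03 -0.23  1.82  0.01  1.3  -0.16] F [ 0.4 -0.8  0.1] w 0.0855
shift [ 492.2 -318.5    1.2] twist -35.347240069074715
```

Emit:
{"op": "drive_tool", "data": {
  "steps": [
    [[41,-26,0],-4],
    [[82,-53,0],-8],
    [[123,-79,0],-12],
    [[164,-106,0],-15],
    [[205,-132,0],-18]
  ]
}}

```text
time: 2.7
ee_pos: [0.3818, -0.1735, 0.2317]
eef_rot: [2.851, 1.317, 0.0]
contact_force: [0.2, -0.3, -0.1]
gripper_width: 0.0852
```

```bash
python3 -c "
from h import *
to([.528,.136,.23],-23)"
```

```text
t 2.7 ee [ 0.3818 -0.1735  0.2317] jaw -40.4 q [ 0.86 -0.11 -0.5   1.94 -0.05  1.3  -0.33] F [ 0.2 -0.3 -0.1] w 0.0852
shift [330.5 -89.3   1.4] twist -17.391735109226374
```

Emit:
{"op": "drive_tool", "data": {
  "steps": [
    [[44,-12,0],-4],
    [[88,-24,0],-8],
    [[132,-36,0],-12],
    [[176,-48,0],-15],
    [[220,-60,0],-17]
  ]
}}

```text
time: 3.2
ee_pos: [0.4792, 0.0325, 0.2317]
eef_rot: [2.625, 1.724, 0.001]
contact_force: [0.8, -0.9, -0.5]
gripper_width: 0.0854
```

```bash
python3 -c "
from h import *
to([.528,.136,.23],-23)"
```

```text
t 3.2 ee [0.4792 0.0325 0.2317] jaw -23.4 q [ 0.6   0.06 -0.78  1.8   0.05  1.3  -0.6 ] F [ 0.8 -0.9 -0.5] w 0.0854
shift [114.4   3.6   1.7] twist -0.41184404633406757
```

Emit:
{"op": "drive_tool", "data": {
  "steps": [
    [[38,1,0],0],
    [[76,2,0],0],
    [[110,3,0],0],
    [[110,3,0],0]
  ]
}}

```text
time: 3.6
ee_pos: [0.5255, 0.1353, 0.2312]
eef_rot: [-2.62, -1.728, -0.002]
contact_force: [0.3, -0.2, -0.8]
gripper_width: 0.0857
```

```bash
python3 -c "
from h import *
to([.528,.136,.23],-23)
p=optics.capture('wrist'); save(p,'w1.png'); print(p['intrinsics'],np.linalg.inv(p['world_to_cam']).round(3))"
```

```text
t 3.6 ee [0.5255 0.1353 0.2312] jaw -23.2 q [ 0.41  0.25 -0.85  1.65  0.19  1.33 -0.88] F [ 0.3 -0.2 -0.8] w 0.0857
shift [1.6 2.  1.2] twist -0.18867776070155173
[[309.70691629   0.         326.33039521]
 [  0.         309.70691629 201.71033733]
 [  0.           0.           1.        ]] [[ 0.919 -0.379 -0.106  0.553]
 [-0.394 -0.886 -0.245  0.196]
 [-0.001  0.267 -0.964  0.374]
 [ 0.     0.     0.     1.   ]]
```

View pics/w1.png

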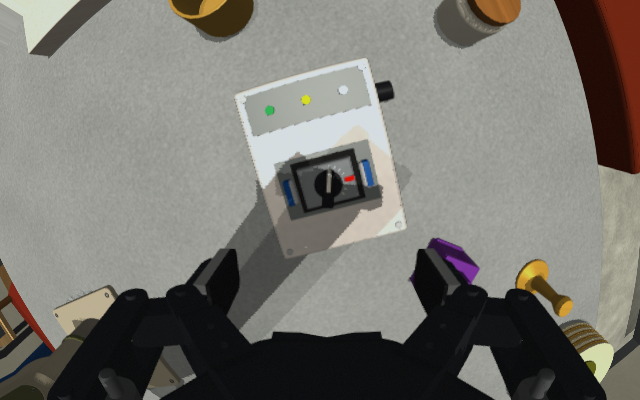

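```bash
cat >> h.py <<'E'
def fray(p,row,col,h):
    "fisheye pixel(s) -> world point at height h"
    K=p["intrinsics"];T=np.linalg.inv(p["world_to_cam"]); x=(np.asarray(col,float)-K[0,2])/K[0,0]; y=(np.asarray(row,float)-K[1,2])/K[1,1]
    r=np.hypot(x,y)+1e-9; d=np.stack([np.sin(r)*x/r,np.sin(r)*y/r,np.cos(r)],-1)@T[:3,:3].T; o=T[:3,3]
    return o+d*((h-o[2])/d[...,2])[...,None]
def dialview(p,box=(140,230,270,390)):
    r0,r1,c0,c1=box; hsv=cv2.cvtColor(p["pixels"][r0:r1,c0:c1],cv2.COLOR_RGB2HSV); H,S,V=[hsv[...,i].astype(int) for i in range(3)]
    out={}
    for nm,m,h in [("blue",(H>100)&(H<130)&(S>110)&(V>50),.062),("red",((H<8)|(H>172))&(S>130)&(V>80),.062)]:
        k,lab,st,ce=cv2.connectedComponentsWithStats(m.astype(np.uint8))
        for i in range(1,k):
            if st[i,4]>12: print(nm,st[i,4],(ce[i]+[c0,r0]).round(1),fray(p,ce[i][1]+r0,ce[i][0]+c0,h).round(4))
E
python3 - <<'E'
from h import *
p=optics.capture('wrist'); dialview(p)
im=p["pixels"][130:240,260:400]; cv2.imwrite("pics/w1c.png",cv2.resize(im[...,::-1],None,fx=5.5,fy=5.5,interpolation=cv2.INTER_CUBIC))
for l in ["dial_pointer","dial","index_mark"]:
    for r in regions_of(l,p)[:1]: print(l,r["score"],r["pixel"],r["pixels"].sum(),fray(p,*r["pixel"],.098))
E
```

```text
blue 155 [367.2 169.6] [0.5703 0.1293 0.062 ]
blue 148 [287.5 190.4] [0.486  0.1416 0.062 ]
red 47 [348.6 175.6] [0.5503 0.131  0.062 ]
dial_pointer 0.58 [181.5, 324.3] 854 [0.52820043 0.14193865 0.098     ]
dial 0.72 [182.3, 326.7] 731 [0.52990959 0.14039346 0.098     ]
index_mark 0.59 [170.3, 335.4] 1671 [0.54149466 0.14747396 0.098     ]
```

View pics/w1c.png

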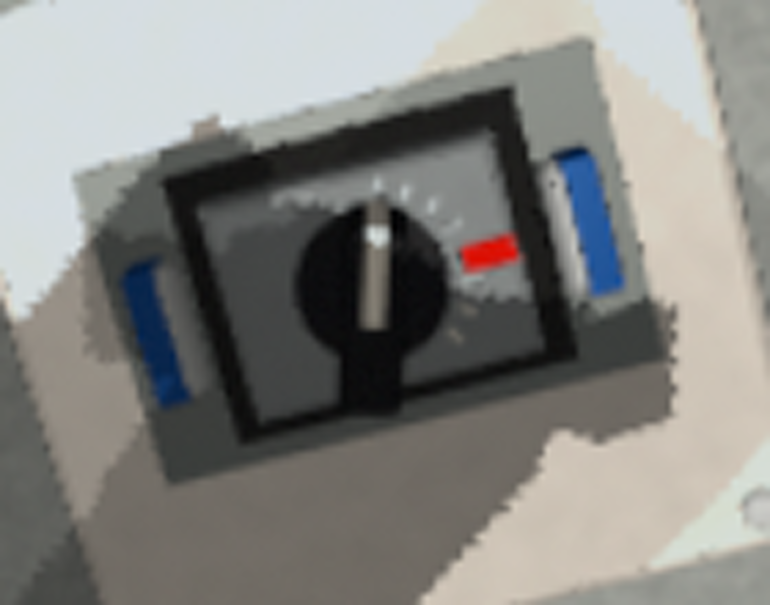

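```bash
python3 - <<'E'
from h import *
p=optics.capture('wrist'); p2=fray(p,[166,189.6],[328.5,327.8],.098); print(p2); d=p2[0]-p2[1]; print(np.degrees(np.arctan2(d[1],d[0])))
c=np.array([.5282,.1355]); s=np.degrees(np.arctan2(.1293-.1416,.5703-.486)); print("seat ang",s)
d=p2[0][:2]-c; print(np.hypot(*d),np.degrees(np.arctan2(d[1],d[0])))
to([.528,.1355,.07])
E
```

```text
[[0.53755423 0.14935717 0.098     ]
 [0.52824433 0.1295717  0.098     ]]
64.80102439411425
seat ang -8.301304373061006
0.016718932292032026 55.97883243281942
t 3.9 ee [0.5253 0.1292 0.2314] jaw -23.6 q [ 0.41  0.24 -0.85  1.65  0.19  1.33 -0.88] F [-0.4  0.5  0.7] w 0.0856
shift [  7.   -0.2 161.4] twist None
```

Emit:
{"op": "drive_tool", "data": {
  "steps": [
    [[3,0,30],1],
    [[6,0,65],3],
    [[7,0,100],3],
    [[7,0,120],3],
    [[7,0,120],3]
  ],
  "claw": 0
}}

```text
time: 4.4
ee_pos: [0.5264, 0.1353, 0.1089]
eef_rot: [-2.672, -1.651, 0.007]
contact_force: [0.1, -0.2, 0.9]
gripper_width: 0.0428
```

```bash
python3 -c "
from h import *
to([.5285,.135,.071],-26)"
```

```text
t 4.4 ee [0.5264 0.1353 0.1089] jaw -26.6 q [ 0.35  0.37 -0.81  1.79  0.3   1.11 -1.02] F [ 0.1 -0.2  0.9] w 0.0428
shift [ 0.8  2.1 37.9] twist -0.5819868523732197
```

Emit:
{"op": "drive_tool", "data": {
  "steps": [
    [[1,2,20],0],
    [[1,2,37],0],
    [[1,2,38],0]
  ]
}}

```text
time: 4.7
ee_pos: [0.5295, 0.136, 0.0722]
eef_rot: [-2.672, -1.652, 0.003]
contact_force: [0.7, 0.1, -0.5]
gripper_width: 0.043
```

```bash
python3 -c "
from h import *
to([.5285,.135,.071],-26)"
```

```text
t 4.7 ee [0.5295 0.136  0.0722] jaw -26.6 q [ 0.32  0.42 -0.78  1.81  0.34  1.05 -1.05] F [ 0.7  0.1 -0.5] w 0.043
shift [-1.4 -0.5  1.2] twist -0.5585652665386789
```

Close gently.

Emit:
{"op": "drive_tool", "data": {
  "steps": [
    [[0,0,0],0],
    [[0,0,0],0],
    [[0,0,0],0],
    [[0,0,0],0],
    [[0,0,0],0]
  ],
  "claw": 1,
  "grip_force": 20
}}

```text
time: 5.2
ee_pos: [0.5288, 0.1382, 0.0744]
eef_rot: [-2.669, -1.654, 0.003]
contact_force: [-11.7, 2.3, 10.0]
gripper_width: 0.011
```

```bash
python3 -c "
from h import *
to([.5285,.135,.071],-98.3)
p=optics.capture('wrist'); save(p,'w2.png'); dialview(p)"
```

```text
t 5.2 ee [0.5288 0.1382 0.0744] jaw -26.4 q [ 0.32  0.42 -0.79  1.81  0.34  1.05 -1.05] F [-11.7   2.3  10. ] w 0.011
shift [-3.   1.2  3.4] twist 71.86847111475043
blue 29 [387.6 202.4] [0.5693 0.1446 0.062 ]
```

View pics/w2.png

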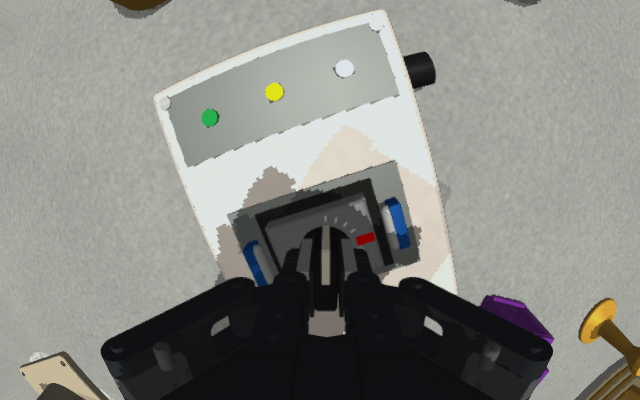

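Emit:
{"op": "drive_tool", "data": {
  "steps": [
    [[0,-1,-1],0],
    [[0,-2,-2],0],
    [[0,-2,-2],0]
  ]
}}

```text
time: 5.55
ee_pos: [0.5283, 0.1381, 0.0747]
eef_rot: [-2.671, -1.653, -0.001]
contact_force: [3.1, 3.6, -15.7]
gripper_width: 0.0104
```

Emit:
{"op": "drive_tool", "data": {
  "steps": [
    [[0.5,0,1],0],
    [[0.5,0,1],0]
  ]
}}

```text
time: 5.75
ee_pos: [0.5285, 0.1382, 0.0746]
eef_rot: [2.671, 1.653, -0.001]
contact_force: [-3.5, -0.5, 0.3]
gripper_width: 0.0105
```

Emit:
{"op": "drive_tool", "data": {
  "steps": [
    [[0,0.4,0],8],
    [[-0.1,0.8,0],16],
    [[-0.3,1.2,0],24],
    [[-0.3,1.2,0],24]
  ]
}}

```text
time: 6.15
ee_pos: [0.5293, 0.1376, 0.0746]
eef_rot: [2.958, 1.058, -0.001]
contact_force: [-4.8, 1.2, 0.2]
gripper_width: 0.0107
```

```bash
cat >> h.py <<'E'
def ft():
    s=ctrl.read_state(); M=R.from_rotvec(s["eef_rot"]).as_matrix(); print("F tool",(M.T@s["contact_force"]).round(1),"M",(M.T@s["wrist_torque"]).round(2))
E
python3 -c "
from h import *
to([.5285,.135,.0746],-98.3);ft()"
```

```text
t 6.15 ee [0.5293 0.1376 0.0746] jaw -50.6 q [ 0.26  0.4  -0.71  1.81  0.3   1.04 -1.45] F [-4.8  1.2  0.2] w 0.0107
shift [-2.3  1.5  0. ] twist 47.680007542956105
F tool [-3.  -4.  -0.2] M [ 0.89 -0.81  0.07]
```

Emit:
{"op": "drive_tool", "data": {
  "steps": [
    [[0,0.2,0],8],
    [[-0.1,0.5,0],16],
    [[-0.3,0.8,0],24],
    [[-0.3,0.8,0],24]
  ]
}}

```text
time: 6.55
ee_pos: [0.5298, 0.1368, 0.0746]
eef_rot: [3.112, 0.426, -0.0]
contact_force: [-4.6, 0.5, 2.3]
gripper_width: 0.0109
```

```bash
python3 -c "
from h import *
to([.5285,.135,.0746],-98.3);ft()"
```

```text
t 6.55 ee [0.5298 0.1368 0.0746] jaw -74.4 q [ 0.2   0.38 -0.64  1.81  0.26  1.03 -1.83] F [-4.6  0.5  2.3] w 0.0109
shift [-1.7  1.4 -0. ] twist 23.893401047679546
F tool [-4.3 -1.8 -2.3] M [ 0.46 -1.13  0.01]
```

Emit:
{"op": "drive_tool", "data": {
  "steps": [
    [[-0.2,0.3,0],8],
    [[-0.5,0.7,0],16],
    [[-0.8,1.0,0],24],
    [[-0.8,1.0,0],24]
  ]
}}

```text
time: 6.95
ee_pos: [0.5298, 0.1358, 0.0746]
eef_rot: [-3.133, 0.226, -0.001]
contact_force: [-1.5, 1.9, 0.1]
gripper_width: 0.0105
```

```bash
python3 -c "
from h import *
to([.5285,.135,.0746],-98.3);ft()
p=optics.capture('wrist'); save(p,'w3.png')"
```

```text
t 6.95 ee [0.5298 0.1358 0.0746] jaw -98.3 q [ 0.15  0.36 -0.57  1.82  0.23  1.02 -2.22] F [-1.5  1.9  0.1] w 0.0105
shift [-1.1  0.9 -0. ] twist 0.034295776863316974
F tool [-1.8 -1.7 -0.1] M [ 0.33 -0.59  0.02]
```

View pics/w3.png

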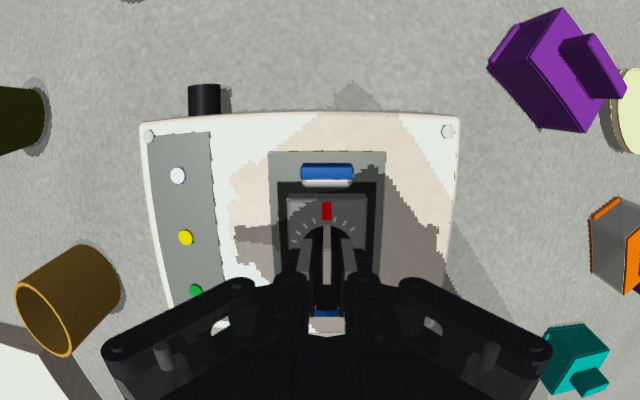

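Emit:
{"op": "drive_tool", "data": {
  "steps": [
    [[0,0,0],0],
    [[0,0,0],0],
    [[0,0,0],0],
    [[0,0,0],0]
  ],
  "claw": 0
}}

```text
time: 7.4
ee_pos: [0.5297, 0.1352, 0.0744]
eef_rot: [3.133, -0.231, 0.001]
contact_force: [-0.1, 0.2, -0.0]
gripper_width: 0.0424
```

Emit:
{"op": "drive_tool", "data": {
  "steps": [
    [[0,0,-30],0],
    [[0,0,-70],0],
    [[0,0,-115],0],
    [[0,0,-150],0],
    [[0,0,-150],0]
  ]
}}

```text
time: 7.9
ee_pos: [0.5317, 0.1363, 0.2296]
eef_rot: [-3.131, 0.232, -0.013]
contact_force: [0.4, -0.0, 0.6]
gripper_width: 0.0425
```

```bash
python3 - <<'E'
from h import *
p=optics.capture('wrist'); save(p,'w4.png'); dialview(p,(100,330,220,420))
p=optics.capture('top'); save(p,'t4.png')
w=cloud(p); im=p["pixels"]; hsv=cv2.cvtColor(im,cv2.COLOR_RGB2HSV); H,S,V=[hsv[...,i].astype(int) for i in range(3)]
m=(H>5)&(H<16)&(S>170)&(V>120); sel=np.zeros_like(m); sel[215:270,375:430]=m[215:270,375:430]
for a,b in [(.052,.066),(.080,.096)]:
    q=w[sel&(w[...,2]>a)&(w[...,2]<b)]; print(len(q),np.median(q,0) if len(q) else 0)
    if len(q): print(cv2.minAreaRect(q[:,:2].astype(np.float32)*1000))
to([.459,-.148,.22])
E
```

```text
blue 183 [327.7 148. ] [0.5705 0.1284 0.062 ]
blue 128 [328.  228.6] [0.486  0.1406 0.062 ]
red 49 [328.  168.4] [0.5499 0.1312 0.062 ]
112 [ 0.45188687 -0.16562883  0.05811428]
((460.2373352050781, -154.08212280273438), (66.49432373046875, 52.34402847290039), 17.628273010253906)
36 [ 0.45086601 -0.15627108  0.08737457]
((459.8118591308594, -154.68643188476562), (42.71323776245117, 10.12200927734375), 16.617456436157227)
t 8.0 ee [0.5298 0.1354 0.2248] jaw -98.5 q [ 0.19  0.21 -0.59  1.66  0.12  1.31 -2.15] F [-0.  -0.1 -0.6] w 0.0427
shift [-28.2 290.7   4.7] twist None
```

View pics/w4.png

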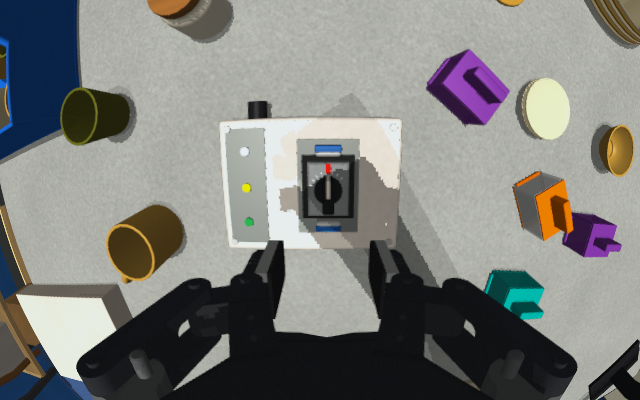

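Emit:
{"op": "drive_tool", "data": {
  "steps": [
    [[-4,45,0],-5],
    [[-8,90,0],-10],
    [[-12,135,0],-15],
    [[-17,180,0],-20],
    [[-21,225,0],-25]
  ]
}}

```text
time: 8.5
ee_pos: [0.4738, -0.0857, 0.2229]
eef_rot: [-3.108, -0.457, 0.003]
contact_force: [1.0, -0.1, -0.4]
gripper_width: 0.0428
```

```bash
python3 - <<'E'
from h import *
to([.460,-.1545,.19],-73)
E
```

```text
t 8.5 ee [ 0.4738 -0.0857  0.2229] jaw -73.3 q [ 0.53  0.05 -0.45  1.82  0.02  1.28 -1.21] F [ 1.  -0.1 -0.4] w 0.0428
shift [-33.   61.9  32.9] twist -0.28646095024511453
```

Emit:
{"op": "drive_tool", "data": {
  "steps": [
    [[-17,31,10],0],
    [[-33,62,20],0],
    [[-33,62,20],0],
    [[-33,62,20],0]
  ]
}}

```text
time: 8.9
ee_pos: [0.4604, -0.1531, 0.2028]
eef_rot: [-3.108, -0.448, 0.004]
contact_force: [0.4, 0.8, -0.4]
gripper_width: 0.0427
```

```bash
python3 - <<'E'
from h import *
p=optics.capture('wrist'); save(p,'w5.png')
hsv=cv2.cvtColor(p["pixels"],cv2.COLOR_RGB2HSV); H,S,V=[hsv[...,i].astype(int) for i in range(3)]
m=((H>5)&(H<18)&(S>150)&(V>90)); m=(m*255).astype(np.uint8)
k,lab,st,ce=cv2.connectedComponentsWithStats(m)
for i in range(1,k):
    if st[i,4]>100: print(st[i],ce[i].round(1),fray(p,ce[i][1],ce[i][0],.075).round(4))
to([.460,-.1545,.19],-73)
E
```

```text
[306 147  41   5 158] [326.6 148.6] [ 0.5    -0.1429  0.075 ]
[ 298  156   58   69 3797] [326.8 189.6] [ 0.4647 -0.1535  0.075 ]
t 8.95 ee [ 0.461  -0.1521  0.2034] jaw -73.5 q [ 0.6   0.07 -0.39  1.84  0.03  1.24 -1.08] F [0.2 0.1 0.5] w 0.043
shift [-1.7  2.1 13.4] twist -0.4787061060865625
```

View pics/w5.png

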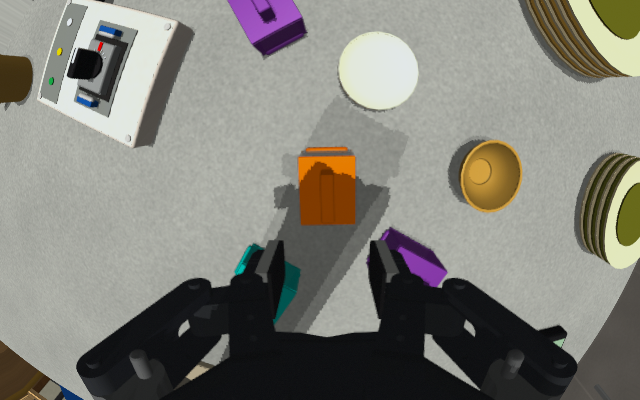

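```bash
python3 - <<'E'
from h import *
p=optics.capture('wrist'); q=fray(p,[156,225,190,190],[327,327,299,356],.058); print(q.round(4),q[:2].mean(0),q[2:].mean(0))
c=np.r_[q[:2].mean(0)[:2],.065]; to(c,-73)
E
```

```text
[[ 0.4924 -0.1447  0.058 ]
 [ 0.427  -0.1642  0.058 ]
 [ 0.4535 -0.1283  0.058 ]
 [ 0.469  -0.1807  0.058 ]] [ 0.45971429 -0.15445902  0.058     ] [ 0.46123992 -0.15450965  0.058     ]
t 9.0 ee [ 0.4614 -0.1516  0.2037] jaw -73.4 q [ 0.6   0.07 -0.39  1.84  0.03  1.24 -1.08] F [ 0.9  0.4 -0.6] w 0.0429
shift [ -2.3   2.3 138.7] twist -0.4164544553234606
```

Emit:
{"op": "drive_tool", "data": {
  "steps": [
    [[-2,2,30],0],
    [[-2,2,65],0],
    [[-2,2,95],0],
    [[-2,2,110],0],
    [[-2,2,110],0]
  ]
}}

```text
time: 9.5
ee_pos: [0.4589, -0.1536, 0.0923]
eef_rot: [-3.106, -0.454, 0.005]
contact_force: [-0.6, -0.5, 1.0]
gripper_width: 0.043
```

```bash
python3 - <<'E'
from h import *
to([.4597,-.1545,.064],-73)
E
```

```text
t 9.5 ee [ 0.4589 -0.1536  0.0923] jaw -73.4 q [ 0.59  0.18 -0.39  1.97  0.08  1.01 -1.12] F [-0.6 -0.5  1. ] w 0.043
shift [ 0.6  1.2 28.3] twist -0.3734447535699559
```

Emit:
{"op": "drive_tool", "data": {
  "steps": [
    [[0.5,1,15],0],
    [[0.5,1,29],0],
    [[0.5,1,30],0]
  ]
}}

```text
time: 9.8
ee_pos: [0.4602, -0.1554, 0.0634]
eef_rot: [-3.108, -0.452, 0.002]
contact_force: [1.2, 0.6, 0.1]
gripper_width: 0.0427
```

Emit:
{"op": "drive_tool", "data": {
  "steps": [
    [[0,0,0],0],
    [[0,0,0],0],
    [[0,0,0],0],
    [[0,0,0],0],
    [[0,0,0],0]
  ],
  "claw": 1,
  "grip_force": 80
}}

```text
time: 10.3
ee_pos: [0.4609, -0.1562, 0.0647]
eef_rot: [3.109, 0.45, 0.001]
contact_force: [-0.4, 0.7, 2.2]
gripper_width: 0.0104
```

```bash
python3 - <<'E'
from h import *
to([.4597,-.1545,.061],-73); ft()
E
```

```text
t 10.3 ee [ 0.4609 -0.1562  0.0647] jaw -73.5 q [ 0.58  0.23 -0.38  1.99  0.1   0.95 -1.13] F [-0.4  0.7  2.2] w 0.0104
shift [-0.7 -2.   3.7] twist -0.5165874544147186
F tool [-0.2 -0.8 -2.2] M [ 0.12 -0.13 -0.  ]
```

Emit:
{"op": "drive_tool", "data": {
  "steps": [
    [[0,0,-25],0],
    [[0,0,-55],0],
    [[0,0,-90],0],
    [[0,0,-120],0],
    [[0,0,-140],0]
  ]
}}

```text
time: 10.8
ee_pos: [0.4613, -0.1562, 0.2067]
eef_rot: [3.108, 0.45, 0.003]
contact_force: [0.1, -0.8, -1.8]
gripper_width: 0.0106
```

```bash
python3 - <<'E'
from h import *
to([.5278,.136,.205],-98.3); ft()
p=optics.capture('wrist'); save(p,'w6.png')
E
```

```text
t 10.8 ee [ 0.4613 -0.1562  0.2067] jaw -73.5 q [ 0.61  0.06 -0.39  1.83  0.03  1.25 -1.07] F [ 0.1 -0.8 -1.8] w 0.0106
shift [ 146.7 -261.3    1.6] twist 24.79094916801354
F tool [-0.1  0.8  1.8] M [-0.04 -0.01  0.01]
```

View pics/w6.png

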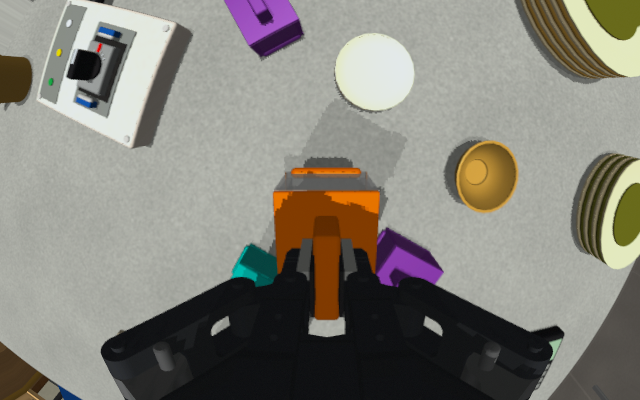

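```bash
python3 - <<'E'
from h import *
p=optics.capture('wrist'); s=ctrl.read_state(); M=R.from_rotvec(s["eef_rot"]).as_matrix()
g=cv2.cvtColor(p["pixels"],cv2.COLOR_RGB2HSV); print(g[180:200,300].tolist())
for r in (190,191.5): print(M.T@(fray(p,r,326.5,s["ee_pos"][2]-.0067)-s["ee_pos"]))
print(M.T@(fray(p,191,274.5,s["ee_pos"][2]-.0067)-s["ee_pos"]),M.T@(fray(p,191,379,s["ee_pos"][2]-.0067)-s["ee_pos"]))
E
```

```text
[[30, 5, 110], [30, 2, 110], [45, 5, 101], [45, 6, 92], [45, 6, 92], [60, 3, 92], [30, 3, 92], [30, 3, 91], [45, 6, 92], [12, 39, 98], [12, 137, 117], [13, 222, 115], [14, 255, 124], [14, 255, 128], [14, 255, 129], [14, 255, 130], [14, 255, 129], [14, 255, 129], [13, 255, 129], [14, 255, 129]]
[0.03257934 0.00149586 0.00683074]
[0.03180428 0.00149609 0.00682775]
[ 0.03213887 -0.0248715   0.00674466] [0.03209275 0.02816832 0.00691422]
```

Emit:
{"op": "drive_tool", "data": {
  "steps": [
    [[20,-35,0],5],
    [[41,-73,0],10],
    [[62,-111,0],15],
    [[83,-149,0],20],
    [[104,-187,0],25]
  ]
}}

```text
time: 11.4
ee_pos: [0.507, 0.0543, 0.2033]
eef_rot: [3.132, -0.239, -0.002]
contact_force: [0.5, -0.2, -0.5]
gripper_width: 0.0104
```

```bash
python3 - <<'E'
from h import *
to([.5278,.136,.19],-98.3)
E
```

```text
t 11.4 ee [0.507  0.0543 0.2033] jaw -98.7 q [ 0.33  0.14 -0.56  1.77  0.08  1.25 -1.98] F [ 0.5 -0.2 -0.5] w 0.0104
shift [  8.1 -83.9  13.2] twist -0.43275951988323413
```

Emit:
{"op": "drive_tool", "data": {
  "steps": [
    [[3,-30,0],0],
    [[6,-60,5],0],
    [[9,-84,10],0],
    [[9,-84,13],0],
    [[9,-84,13],0]
  ]
}}

```text
time: 11.9
ee_pos: [0.5279, 0.1344, 0.1897]
eef_rot: [3.132, -0.231, -0.004]
contact_force: [0.5, -0.7, -1.3]
gripper_width: 0.0103
```

```bash
python3 - <<'E'
from h import *
p=optics.capture('wrist'); save(p,'w7.png',(90,330,200,460),3); dialview(p,(60,330,220,440)); to([.5288,.1359,.155],-98.3); ft()
E
```

```text
blue 242 [324.8 146.5] [0.5707 0.1282 0.062 ]
red 15 [324.6 165.2] [0.5543 0.1308 0.062 ]
t 11.95 ee [0.5282 0.1336 0.1902] jaw -98.5 q [ 0.2   0.24 -0.61  1.7   0.15  1.25 -2.16] F [-0.8 -0.4 -0.7] w 0.0103
shift [ 0.3 -2.4 35.2] twist -0.23564773289321295
F tool [-0.7  0.5  0.7] M [-0.    0.03 -0.05]
```

View pics/w7.png

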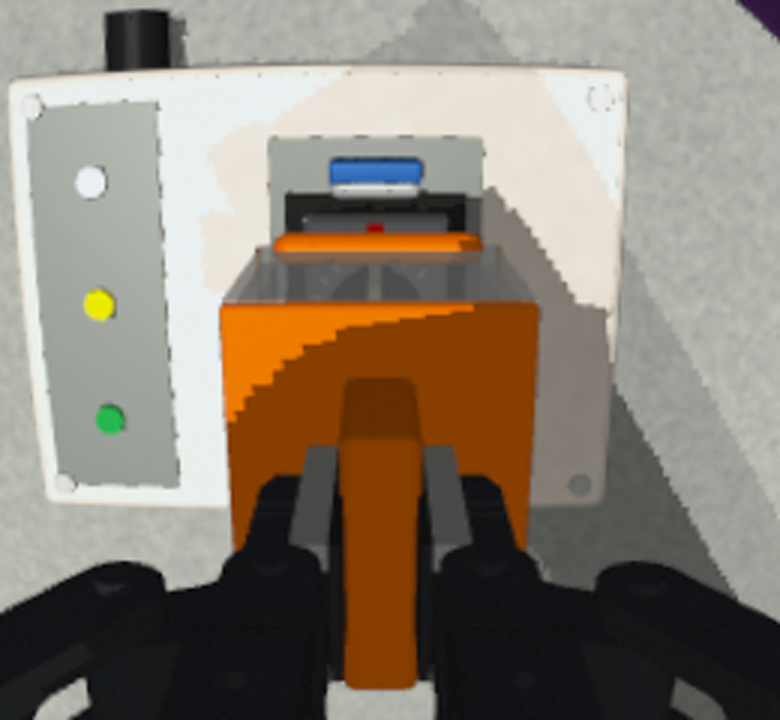

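Emit:
{"op": "drive_tool", "data": {
  "steps": [
    [[0.3,-1.2,5],0],
    [[0.3,-2.3,12],0],
    [[0.3,-2.3,20],0],
    [[0.3,-2.3,20],0]
  ]
}}

```text
time: 12.35
ee_pos: [0.5286, 0.1361, 0.1698]
eef_rot: [3.132, -0.234, -0.003]
contact_force: [-1.5, -0.2, -1.2]
gripper_width: 0.0102
```

```bash
python3 - <<'E'
from h import *
to([.5288,.1359,.133],-98.3); ft()
E
```

```text
t 12.35 ee [0.5286 0.1361 0.1698] jaw -98.5 q [ 0.2   0.26 -0.61  1.72  0.16  1.21 -2.18] F [-1.5 -0.2 -1.2] w 0.0102
shift [ 0.3  0.1 36.8] twist -0.23265659253222282
F tool [-1.4  0.4  1.2] M [ 0.03 -0.01 -0.04]
```

Emit:
{"op": "drive_tool", "data": {
  "steps": [
    [[0,0,10],0],
    [[0,0,22],0],
    [[0,0,34],0],
    [[0,0,38],0],
    [[0,0,38],0]
  ]
}}

```text
time: 12.85
ee_pos: [0.5288, 0.1366, 0.1323]
eef_rot: [3.133, -0.233, -0.002]
contact_force: [0.2, -0.2, -1.0]
gripper_width: 0.01
```

```bash
python3 - <<'E'
from h import *
to([.5288,.1359,.127],-98.3); ft()
E
```

```text
t 12.85 ee [0.5288 0.1366 0.1323] jaw -98.5 q [ 0.19  0.3  -0.61  1.77  0.19  1.14 -2.2 ] F [ 0.2 -0.2 -1. ] w 0.01
shift [0.1 0.7 5.3] twist -0.20200274226816362
F tool [0.3 0.2 1. ] M [-0.03 -0.05  0.03]
```

Emit:
{"op": "drive_tool", "data": {
  "steps": [
    [[0,0.5,2],0],
    [[0,0.5,4],0],
    [[0,0.5,6],0],
    [[0,0.5,7],0],
    [[0,0.5,7],0]
  ]
}}

```text
time: 13.35
ee_pos: [0.5292, 0.1362, 0.1262]
eef_rot: [3.133, -0.233, -0.0]
contact_force: [0.3, -0.9, -1.3]
gripper_width: 0.0107
```

```bash
python3 - <<'E'
from h import *
to([.5288,.1359,.1127],-98.3); ft()
E
```

```text
t 13.35 ee [0.5292 0.1362 0.1262] jaw -98.5 q [ 0.18  0.31 -0.6   1.77  0.19  1.12 -2.2 ] F [ 0.3 -0.9 -1.3] w 0.0107
shift [-0.4  0.4 13.5] twist -0.2089021625946259
F tool [0.5 0.9 1.3] M [0.02 0.01 0.01]
```

Emit:
{"op": "drive_tool", "data": {
  "steps": [
    [[0,0.3,1],0],
    [[0,0.3,2],0],
    [[0,0.3,3],0],
    [[0,0.3,3],0]
  ]
}}

```text
time: 13.75
ee_pos: [0.5296, 0.136, 0.1238]
eef_rot: [-3.133, 0.233, -0.001]
contact_force: [-0.4, -0.2, 3.5]
gripper_width: 0.0099
```

```bash
python3 - <<'E'
from h import *
to([.5288,.1359,.1127],-98.3); ft()
E
```

```text
t 13.75 ee [0.5296 0.136  0.1238] jaw -98.5 q [ 0.18  0.31 -0.6   1.78  0.19  1.12 -2.2 ] F [-0.4 -0.2  3.5] w 0.0099
shift [-0.8  0.2 11.1] twist -0.21279981082570032
F tool [-0.4  0.3 -3.5] M [-0.2  -0.14  0.01]
```

Emit:
{"op": "drive_tool", "data": {
  "steps": [
    [[0,0,1],0],
    [[0,0,2],0],
    [[0,0,3],0],
    [[0,0,3],0]
  ]
}}

```text
time: 14.15
ee_pos: [0.5299, 0.1364, 0.1216]
eef_rot: [-3.132, 0.233, -0.003]
contact_force: [-2.3, -0.2, 10.5]
gripper_width: 0.0108
```

```bash
python3 - <<'E'
from h import *
to([.5288,.1359,.1127],-98.3); ft()
E
```

```text
t 14.15 ee [0.5299 0.1364 0.1216] jaw -98.5 q [ 0.18  0.31 -0.6   1.78  0.2   1.11 -2.2 ] F [-2.3 -0.2 10.5] w 0.0108
shift [-1.1  0.6  8.9] twist -0.20467750743549118
F tool [ -2.3   0.5 -10.5] M [-0.2  -0.49 -0.04]
```

Emit:
{"op": "drive_tool", "data": {
  "steps": [
    [[-0.4,0.2,1],0],
    [[-0.4,0.2,2],0],
    [[-0.4,0.2,3],0],
    [[-0.4,0.2,3],0]
  ]
}}

```text
time: 14.55
ee_pos: [0.5293, 0.1362, 0.1177]
eef_rot: [-3.132, 0.233, -0.002]
contact_force: [0.7, 0.8, 1.9]
gripper_width: 0.0105
```

```bash
python3 - <<'E'
from h import *
to([.5288,.1359,.1127],-98.3); ft()
E
```

```text
t 14.55 ee [0.5293 0.1362 0.1177] jaw -98.5 q [ 0.18  0.31 -0.6   1.78  0.2   1.1  -2.2 ] F [0.7 0.8 1.9] w 0.0105
shift [-0.4  0.3  5. ] twist -0.1995881750713835
F tool [ 0.6 -0.9 -1.9] M [ 0.41  0.26 -0.03]
```

Emit:
{"op": "drive_tool", "data": {
  "steps": [
    [[0,0,1.5],0],
    [[0,0,3],0],
    [[0,0,4.5],0],
    [[0,0,4.5],0]
  ]
}}

```text
time: 14.95
ee_pos: [0.5287, 0.1356, 0.1127]
eef_rot: [3.132, -0.233, -0.0]
contact_force: [0.5, -0.9, 0.4]
gripper_width: 0.0106
```

```bash
python3 - <<'E'
from h import *
to([.5288,.1359,.1127],-98.3); ft()
E
```

```text
t 14.95 ee [0.5287 0.1356 0.1127] jaw -98.5 q [ 0.18  0.32 -0.6   1.79  0.2   1.1  -2.21] F [ 0.5 -0.9  0.4] w 0.0106
shift [ 0.  -0.4 -0. ] twist -0.21385849304563465
F tool [ 0.6  0.8 -0.4] M [-0.13  0.18 -0.01]
```

Nominally home; press on.

Emit:
{"op": "drive_tool", "data": {
  "steps": [
    [[0,0,0.7],0],
    [[0,0,1.4],0],
    [[0,0,1.4],0]
  ]
}}

```text
time: 15.25
ee_pos: [0.5288, 0.1357, 0.1126]
eef_rot: [3.132, -0.233, 0.001]
contact_force: [-5.1, -2.0, 14.4]
gripper_width: 0.0102
```

Emit:
{"op": "drive_tool", "data": {
  "steps": [
    [[-0.2,0,0],0],
    [[-0.4,0,0],0],
    [[-0.4,0,0],0],
    [[-0.4,0,0],0]
  ]
}}

```text
time: 15.65
ee_pos: [0.5288, 0.1358, 0.1125]
eef_rot: [3.132, -0.233, 0.002]
contact_force: [-2.6, -0.1, 11.8]
gripper_width: 0.0101
```

```bash
python3 - <<'E'
from h import *
to([.5288,.1359,.1127],-98.3); ft()
p=optics.capture('wrist'); a=p["pixels"][60:300,200:460]; dialview(p,(60,330,200,460))
p2=optics.capture('scene'); b=p2["pixels"][180:300,290:420]; w=cloud(p2)
b=cv2.resize(b,None,fx=3,fy=3,interpolation=cv2.INTER_CUBIC); a=cv2.resize(a,(390,360)); cv2.imwrite("pics/end.png",np.hstack([a,b])[...,::-1])
to([.5288,.1359,.1127],-98.3); ft()
E
```

```text
t 15.65 ee [0.5288 0.1358 0.1125] jaw -98.5 q [ 0.18  0.32 -0.6   1.79  0.2   1.09 -2.21] F [-2.6 -0.1 11.8] w 0.0101
shift [-0.  -0.1 -0.2] twist -0.2148791597413151
F tool [ -2.5   0.5 -11.8] M [-0.8  -0.51  0.01]
blue 502 [325.8 159.6] [0.5708 0.1286 0.062 ]
t 15.75 ee [0.5288 0.1358 0.1126] jaw -98.5 q [ 0.18  0.32 -0.6   1.79  0.2   1.09 -2.21] F [-2.5 -1.2 11.9] w 0.0103
shift [-0.  -0.1 -0.1] twist -0.21877000186256623
F tool [ -2.3   1.6 -11.9] M [-0.74 -0.62  0.  ]
```

View pics/end.png

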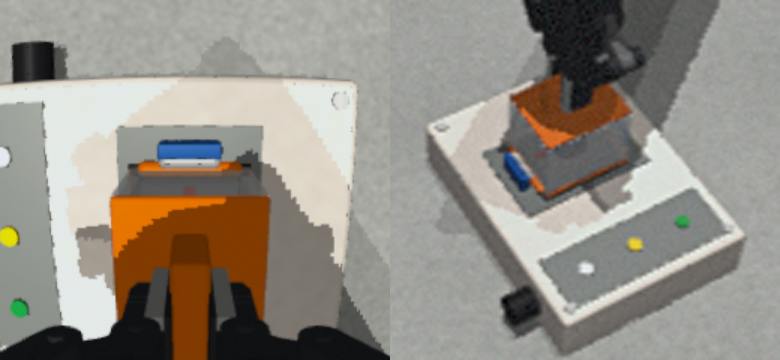

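```bash
python3 -c "
from h import *
print(finish_job()); ft()"
```

```text
the job is handed in; nothing more can be done
None
the job is handed in; nothing more can be done
```

I turned the dial to the red mark, fitted the orange-topped cover over it, and handed the job in with the gripper still pressing it down at about 12 N. No verdict was reported.

- **Dial:** I turned it clockwise about 72°. After I let go, the wrist camera showed its pointer line on the red mark.
- **Snap-in:** The push rose to about 10.5 N some 9 mm before home, dropped suddenly, then rose sharply once the rim landed.
- **Cover home:** The gripper height was within about 0.2 mm of what "home" should give. In the last picture the cover is level, and the +x latch sits where it was at rest.
- **Not checked:** The -x latch was hidden by the cover and gripper. I judged it from the force drop and the final height only.
- **Side force:** About 2.5 N of sideways force remained at the end, small next to the downward push.
- **Other goods:** I did not touch the crockery, the look-alikes or anything else on the counter. I did not re-measure their positions at the end.

About 16 s of the 67 s had passed when I handed it in.

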